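Put the wide paint roller back into its cutout tray

ROBOT

A 7-joint arm with a two-finger parallel gripper is mounted at the origin on the work surface. World frame = base frame: x ahead of the robot, y to its left, z up, the work surface at z = 0. Lengths are in m, angles in rad, forces in N, time in s.
With the tool pointing down it reaches from about 0.425 to 1.025 m from the base axis. Payload 9.4 kg.
Tool frame: the origin (TCP) lies at the very end of the fingers, on their centre line; the grasp point (between the pads) lies 19 mm behind it (pinch_z is the z of the grasp point in the tool frame, in m); z points along the fingers, y is the line along which they close (so a half turn about z gives the same grasp; the last joint's range is limited). The gripper opens to 93 mm and grips with 3 to 60 N. Pads are 15 mm wide; open, the fingers measure 128 mm over their backs; the gripper's body (75 mm by 188 mm) begins 65 mm behind the grasp point.
Start: joints at [1.03, 0.599, -0.003, 1.599, 0.002, 0.943, -0.08], TCP at [0.324, -0.648, 0.183] pointing down, gripper open.
Joint ranges: [-2.57, 2.57], [-0.35, 1.97], [-1.29, 1.29], [0.11, 2.56], [-1.05, 4.19], [0.11, 1.86], [-2.63, 2.63]. Speed limits (rad/s): [2.22, 2.22, 3.01, 3.01, 3.14, 3.14, 3.14].

INTERFACE

Orientations are given as a rotation vector (axis times angle).
In Python, from workcell import * gives the robot as it stands. The module is installed in compiled form; this text tells all that it offers.
- The arm moves only by the shell command python3 -m crank 'ROWS' [FORCE]. ROWS is JSON, a list that holds one entry, the list of rows, each a list of 7 numbers: the finger opening in cm, from 0 to 9.3, then the shift along the tool's x, y, z in cm, then the turn, a rotation vector about the tool's x, y, z in rad. In form: [[[grip, x, y, z, ax, ay, az], ...]]. A call has 1 to 10 rows; each row is the pose to reach, as a shift and turn from the pose commanded when the call began, along the tool's axes at that moment; what a row does not reach only later rows make up. A row lasts 1/8 s, in which the tool goes at most 62.5 mm and 10.7 degrees, less where a joint would pass 70% of its speed; a pose out of reach is approached as far as the arm can. A call with a gripper value outside its range is refused whole. The fingers move at their own pace and stop on an object; FORCE is the grip in N (left out, the last holds). Time passes only in rows, so rows that repeat a pose let the fingers close. It gives the time, the measured TCP pose, the force, the opening and the grip force at its end, in the units of the state.
- state(): the state, without advancing time (a new reading comes with each control period).
- capture(name): name is "scene" or "side" or "wrist"; returns (picture, depth): 480x640x3 uint8, blue, green, red; 480x640 float32, m along the optical axis (not along the pixel's ray), 0 where there is no reading.
- camera_info(name): a dict with "vertical_fov" (degrees; the focal length in pixels is half the picture's height over the tangent of half this angle, whatever the lens; pixels are square), "cx", "cy" (the principal point, pixels), "extrinsics" (4x4, takes a point from world to camera coordinates). Camera axes: x right, y down, z forward; pixel columns grow to the right and rows downward; lengths in m; the calibration is good to about 2 mm. The wrist camera is an equidistant fisheye: a pixel r from the principal point sees the ray r / f radians off the axis. A picture is of the moment at which its call begins: read the wrist's pose just before it. camera_info takes no time and is no camera call; for the wrist camera it gives the pose at the moment of the call.
- hand_in(): hands the job in; it is judged then, once.
The state is a dict: "clock": time; "qpos": joint angles; "joint_vel": joint speeds; "effort": joint torques, N m; "tcp_pos": TCP position; "ee_rot": TCP orientation; "wrist_force": force on the tool from outside, world axes, zero at the start; "torque": the same for the moment, N m; "width": finger opening in m; "gripper_force": force on a finger pad.
Only numpy, scipy, OpenCV 4.12 (cv2) and the standard library are available. Lean on these libraries where they do the work, as an engineer would, in place of code of your own. Each camera call takes 0.05 s, during which the arm holds its last target. There are 200 camera calls.

TASK

Two hand rollers with wooden handles lie on the counter beside a wooden storage tray with two T-shaped cutouts. Put the wide roller into the wide T-shaped cutout, turned so that its rubber head lies in the broad part and its handle in the slot, and fully down on the tray's floor; then let go. The narrow roller is still needed: leave it where it lies.

Things in the scene. Friction and masses are not known exactly. Their poses are not given: they have to be found in the camera images.
- wide_roller: Wide hand roller, rigid, about 0.3 kg, lying level. Origin: underside, centre line. +x: handle to head. Black rubber head along y, 100 long, diameter 40, axis at x 50, z 20. Steel wire frame behind it at x 22 and round its ends to y +-59, z 20. Wood handle 26 wide (y), x -70 to 16, z 7 to 35; end foot x -86 to -70 reaches z 0. All mm.
- wide_grip (a point): Good grip point of the wide roller, on top of its wooden handle (26 mm wide in y): x = -15, z = 35 mm from the roller's origin, near its balance; axes as the roller's. Hold only the upper 20 mm of the handle: its lower part enters the tray.
- narrow_roller: Narrow hand roller: same make, handle, origin and axes as the wide one, but its rubber head is only 50 mm long (frame to y +-34 mm). A bystander: leave it in place.
- wide_cutout (a point): On the grey floor of the wide cutout in the fixed 200 x 210 mm wooden tray. A seated wide roller has its origin here, axes matching; +x to the broad end. Floor 6 above table, cutout 12 deep, tray top 18. Broad part x 22 to 78, y +-58; slot x -93 to 22, y +-21 (8 free all round). Seated handle stands 23 above tray top. Narrow cutout lies 90 towards -y, reversed. All mm.
Things that resemble listed ones, but are neither listed nor needed, are in the scene too. Leave any blue or pink look-alike of the wide_roller alone.

How it is judged:
At the end, for the whole second after the job is handed in: The wide roller lies at rest in the wide cutout: its origin within 15 mm sideways of the cutout's point and no more than 4 mm above the cutout's floor, its length within 12 degrees of the cutout's, level within 5 degrees; the narrow roller is within 30 mm of where it was (horizontal distance between wide_roller and wide_cutout below 0.015 m and angle between the x axis of wide_roller and the x axis of wide_cutout, either way round below 0.21 rad and z of wide_roller in the frame of wide_cutout below 0.004 m and angle between wide_roller's own z axis and vertical below 0.09 rad and linear speed of wide_roller below 0.02 m/s and distance of narrow_roller from where it was at the start of the episode below 0.03 m); the robot touches nothing.
It fails at once if the narrow roller is moved more than 30 mm from its place (distance of narrow_roller from where it was at the start of the episode above 0.03 m).
It also fails if it takes over 38 s, if anything falls off the work surface, if the arm or the gripper's body presses on something with over 40 N, if the wrist force passes 120 N, or if a joint passes its speed limit or range.

## Working session

There is one attempt and no reset: what is moved stays moved. The work goes in short steps, Python scripts to look and compute and a shell command to move; the robot and the scene stay as the last step left them, time stands still between calls to the robot, and variables do not carry over. Pictures are saved under pics/ and viewed, at most 13 in all, crops included, and the job is handed in when it is done.

```bash
mkdir -p pics; cat > h.py <<'E'
from workcell import *
import numpy as np, cv2
from scipy.spatial.transform import Rotation as R
def shot(n):
    info=camera_info(n); im,d=capture(n); np.savez(f'{n}.npz',im=im,d=d,E=info['extrinsics'],p=[info['vertical_fov'],info['cx'],info['cy']]); return im,d
def px(n,u,v,z=None):
    k=np.load(f'{n}.npz'); f,cx,cy=k['p']; f=240/np.tan(np.radians(f/2)); E=np.array(k['E'])
    a,b=(u-cx)/f,(v-cy)/f
    if n=='wrist':
        r=np.hypot(a,b)+1e-9; ray=np.array([a/r*np.sin(r),b/r*np.sin(r),np.cos(r)]); 
    else: ray=np.array([a,b,1.])
    Ei=np.linalg.inv(E); o=Ei[:3,3]; w=Ei[:3,:3]@ray
    if z is None:
        d=k['d'][int(round(v)),int(round(u))]; return o+w*d/ray[2]
    return o+w*(z-o[2])/w[2]
E
python3 - <<'E'
from h import *
a,_=shot('scene'); b,_=shot('side'); 
cv2.imwrite('pics/scene.png',a); cv2.imwrite('pics/side.png',b)
s=state(); print(s)
E
```

```text
{'clock': 0.1, 'qpos': array([ 1.03026038,  0.6000668 , -0.00256392,  1.6000373 ,  0.00180778,
        0.94288998, -0.07979102]), 'joint_vel': array([-0.00046015, -0.0005528 , -0.00146875, -0.00238957,  0.00034385,
        0.00087002,  0.00150593]), 'effort': array([ 6.26899913e-03, -7.66552806e+01,  1.50257885e+00, -2.52936012e+01,
       -5.22801094e-02,  1.36649460e-02,  9.09495770e-05]), 'tcp_pos': array([ 0.3241315 , -0.64797371,  0.18263489]), 'ee_rot': array([-3.05615973e+00, -7.21908882e-01,  6.94207724e-04]), 'wrist_force': array([-0.19895601, -0.06817352,  0.60453355]), 'torque': array([-0.00278762, -0.02322304,  0.01600435]), 'gripper_force': 0.0, 'width': 0.0928490377546131}
```

View pics/scene.png

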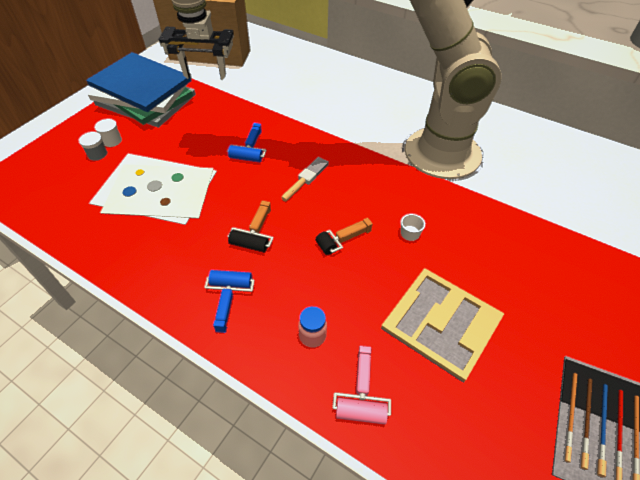

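View pics/side.png

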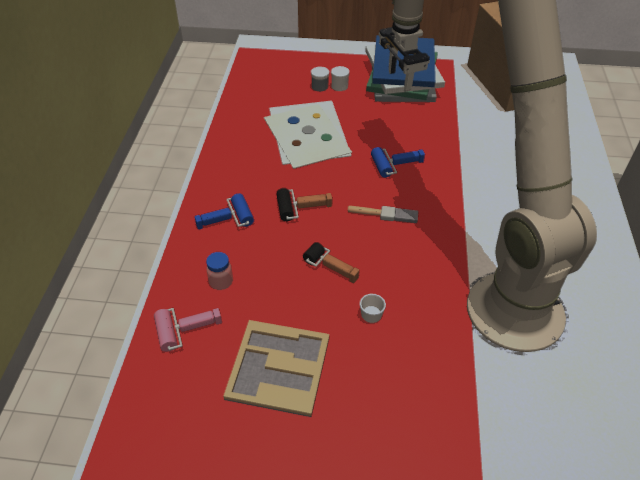

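Candidates in the scene view: black head with wood handle at (250,239), a short black one at (328,242), which is the narrow roller, blue ones at (246,154) and (230,281), and a pink one at (362,411). By the description I choose (250,239). Next is a close crop of it and of the tray.

```bash
python3 - <<'E'
from h import *
a=np.load('scene.npz')['im']; b=np.load('side.npz')['im']
r=lambda im,x,y,w,h,W,H: cv2.resize(im[y:y+h,x:x+w],(W,H),interpolation=cv2.INTER_CUBIC)
o=np.zeros((600,800,3),np.uint8)
o[:300,:400]=r(a,210,190,80,60,400,300)   #x5
o[:300,400:]=r(a,375,260,133,100,400,300) # x3... 
o[300:,:400]=r(b,265,175,80,60,400,300)
o[300:,400:]=r(b,215,315,133,100,400,300)
cv2.imwrite('pics/crop.png',o)
E
```

```text
(no output)
```

View pics/crop.png

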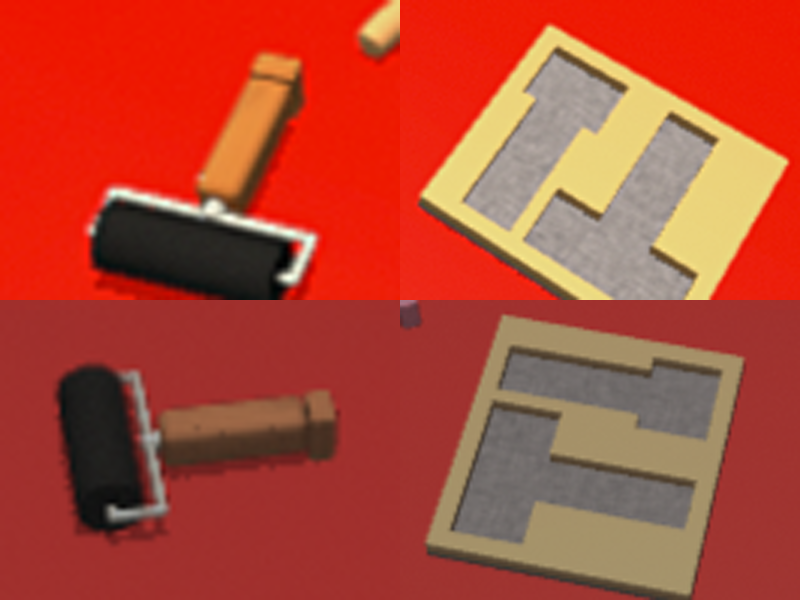

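The crop confirms the choice: a wide black head with a wood handle, scene head (250,240), handle end (265,202). In the tray, the T with its broad end away from the robot is the wide one: side slot end about (312,375), broad part about (242,365). The other T is small and reversed. Now I'll fit both poses.

```bash
python3 - <<'E'
from h import *
M=np.array([(78,-58),(22,-58),(22,-21),(-93,-21),(-93,21),(22,21),(22,58),(78,58)])/1000.
side=[(492,402),(562,412),(551,456),(695,482),(685,528),(535,502),(523,542),(452,530)]
sc=[(523,240),(555,190),(600,215),(668,113),(718,138),(650,250),(695,275)]
def fit(m,w):
    m=np.array(m);w=np.array(w)[:,:2];mc=m.mean(0);wc=w.mean(0);a=m-mc;b=w-wc
    t=np.arctan2((a[:,0]*b[:,1]-a[:,1]*b[:,0]).sum(),(a*b).sum())
    Rm=np.array([[np.cos(t),-np.sin(t)],[np.sin(t),np.cos(t)]]);o=wc-Rm@mc
    print('origin',o.round(4),'yaw',t.round(3),'res mm',(1000*np.linalg.norm(m@Rm.T+o-w,axis=1)).round(1))
k=133/400
fit(M,[px('side',215+(u-400)*k,315+(v-300)*k,.018) for u,v in side])
fit(M[:7],[px('scene',375+(u-400)*k,260+v*k,.018) for u,v in sc])
for n,(x0,y0,x1,y1) in dict(scene=(222,195,275,252),side=(270,185,340,230)).items():
    K=np.load(n+'.npz');hsv=cv2.cvtColor(K['im'],cv2.COLOR_BGR2HSV)
    P=[];B=[]
    for v in range(y0,y1):
        for u in range(x0,x1):
            p=px(n,u,v); h,s,vv=hsv[v,u]
            if p[2]>.030 and 4<h<25 and s>60: P.append(p)
            if p[2]>.02 and vv<60: B.append(p)
    P=np.array(P);B=np.array(B)
    rp=cv2.minAreaRect((P[:,:2]*1000).astype(np.float32)); rb=cv2.minAreaRect((B[:,:2]*1000).astype(np.float32))
    hd=P.mean(0);bd=np.array(rb[0])/1000
    c=np.array(rp[0])/1000;d=np.linalg.svd(P[:,:2]-P[:,:2].mean(0))[2][0]; d*=np.sign(d@(bd-c)); e=(P[:,:2]-c)@d
    print(n,'handle rect',rp,'z',P[:,2].mean(),'head rect',rb,'yaw svd',np.arctan2(d[1],d[0]),'ends',(c+d*e.min()).round(4),(c+d*e.max()).round(4),'yaw c-c',np.arctan2(*(bd-c)[::-1]),len(P),len(B))
E
```

```text
origin [0.5727 0.2656] yaw -0.089 res mm [1.8 0.6 2.5 1.9 1.4 0.7 2.7 1.8]
origin [0.5742 0.2608] yaw -0.093 res mm [3.2 1.7 0.6 1.5 1.9 2.4 1.3]
scene handle rect ((845.75634765625, -80.06875610351562), (861.0856323242188, 102.12222290039062), 40.739200592041016) z 0.03834678796983733 head rect ((851.7166137695312, -23.2822265625), (772.3515014648438, 96.03448486328125), 49.58298110961914) yaw svd 0.6249535953906424 ends [ 0.4954 -0.3328] [1.1901 0.1683] yaw c-c 1.466220069672403 268 512
side handle rect ((480.3704528808594, 319.0927734375), (97.84815979003906, 1304.6417236328125), 5.5149641036987305) z 0.04040275500162053 head rect ((505.1383361816406, 312.16534423828125), (42.550018310546875, 1325.407958984375), 11.142206192016602) yaw svd -1.4773459786481895 ends [0.4195 0.9685] [ 0.5413 -0.3305] yaw c-c -0.27272495856605145 198 348
```

```bash
python3 - <<'E'
from h import *
for n,(x0,y0,x1,y1) in dict(scene=(222,195,275,252),side=(270,185,340,230)).items():
    K=np.load(n+'.npz');hsv=cv2.cvtColor(K['im'],cv2.COLOR_BGR2HSV)
    P=[];B=[]
    for v in range(y0,y1):
        for u in range(x0,x1):
            if K['d'][v,u]==0: continue
            p=px(n,u,v); h,s,vv=hsv[v,u]
            if .030<p[2]<.045 and 4<h<25 and s>60: P.append(p)
            if .025<p[2]<.05 and vv<60: B.append(p)
    P=np.array(P);B=np.array(B)
    rp=cv2.minAreaRect((P[:,:2]*1000).astype(np.float32)); rb=cv2.minAreaRect((B[:,:2]*1000).astype(np.float32))
    c=np.array(rp[0])/1000;bd=np.array(rb[0])/1000
    d=np.linalg.svd(P[:,:2]-P[:,:2].mean(0))[2][0]; d*=np.sign(d@(bd-c)); e=(P[:,:2]-c)@d
    print(n,np.round(rp[0]),np.round(rp[1]),rp[2],'z',P[:,2].mean().round(4),'head',np.round(rb[0]),np.round(rb[1]),rb[2],'svd',np.arctan2(d[1],d[0]),'cc',np.arctan2(*(bd-c)[::-1]),len(P),len(B))
p=np.array([.3241,-.648]);r=R.from_rotvec(state()['ee_rot']);print(r.as_matrix().round(3))
E
```

```text
scene [ 554. -312.] [127.  95.] 19.04437828063965 z 0.035 head [ 625. -289.] [36. 99.] 14.389288902282715 svd 0.25429459704796836 cc 0.30787257857401373 267 458
side [ 541. -308.] [101.  31.] 15.07468032836914 z 0.0342 head [ 623. -287.] [ 37. 105.] 14.019676208496094 svd 0.28321308348648927 cc 0.24897049121401188 197 317
[[ 0.894  0.447 -0.001]
 [ 0.447 -0.894  0.001]
 [-0.    -0.001 -1.   ]]
```

```bash
python3 -m crank '[[[9.3,12,-6.7,0,0,0,0.1],[9.3,24,-13.4,0,0,0,0.2],[9.3,36.5,-20.2,0,0,0,0.214],[9.3,36.5,-20.2,0,0,0,0.214],[9.3,36.5,-20.2,2,0,0,0.214],[9.3,36.5,-20.2,4,0,0,0.214],[9.3,36.5,-20.2,6,0,0,0.214],[9.3,36.5,-20.2,6,0,0,0.214],[9.3,36.5,-20.2,6,0,0,0.214],[9.3,36.5,-20.2,6,0,0,0.214]]]' 25
python3 - <<'E'
from h import *
s=state();print(s['tcp_pos'],R.from_rotvec(s['ee_rot']).as_matrix().round(3).tolist())
a,_=shot('wrist');cv2.imwrite('pics/w1.png',a)
# predicted pixels
def proj(p):
    k=np.load('wrist.npz');f,cx,cy=k['p'];f=240/np.tan(np.radians(f/2));q=(k['E']@np.append(p,1))[:3];t=np.arctan2(np.hypot(*q[:2]),q[2]);return np.array([cx,cy])+f*t*q[:2]/np.hypot(*q[:2])
c,sn=np.cos(.25),np.sin(.25)
for x,y,z in [(16,0,35),(-70,0,35),(-15,13,35),(-15,-13,35),(50,50,20),(50,-50,20)]:
    print((x,y,z),proj([.575+(c*x-sn*y)/1000,-.300+(sn*x+c*y)/1000,z/1000]).round())
E
```

```text
clock: 1.35
tcp_pos: [0.5598, -0.3063, 0.1241]
ee_rot: [3.116, 0.388, 0.001]
wrist_force: [0.1, -0.4, -1.2]
width: 0.0927
gripper_force: 0.0
[ 0.55976688 -0.30631877  0.12405493] [[0.97, 0.245, 0.0], [0.245, -0.97, -0.001], [0.0, 0.001, -1.0]]
(16, 0, 35) [319. 195.]
(-70, 0, 35) [319. 297.]
(-15, 13, 35) [303. 234.]
(-15, -13, 35) [335. 233.]
(50, 50, 20) [258. 153.]
(50, -50, 20) [379. 152.]
```

View pics/w1.png

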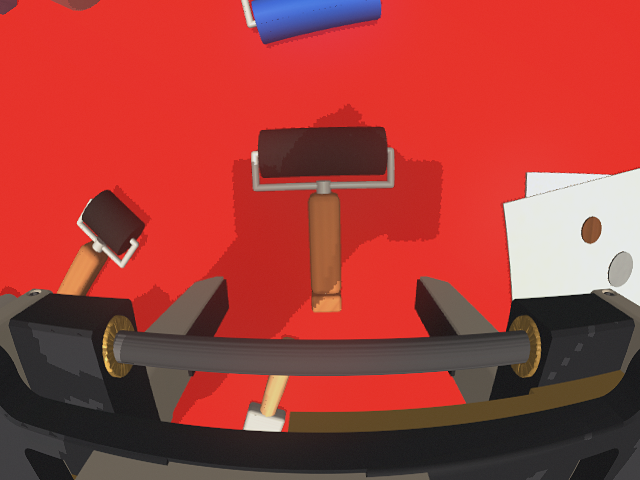

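The wrist view shows the roller between the open fingers: handle from (323,194) to (326,295), about 4 mm to the right of the prediction and turned by about 0.025 rad. I'll correct for that, descend and close.

```bash
python3 -m crank '[[[9.3,0.24,0.2,3,0,0,-0.025],[9.3,0.24,0.2,6,0,0,-0.025],[9.3,0.24,0.2,9,0,0,-0.025],[9.3,0.24,0.2,10.4,0,0,-0.025],[9.3,0.24,0.2,10.85,0,0,-0.025],[9.3,0.24,0.2,10.85,0,0,-0.025],[9.3,0.24,0.2,10.85,0,0,-0.025]]]' 25
python3 -m crank '[[[2,0,0,0,0,0,0],[2,0,0,0,0,0,0],[2,0,0,0,0,0,0],[2,0,0,0,0,0,0],[2,0,0,0,0,0,0],[2,0,0,0,0,0,0],[2,0,0,0,0,0,0],[2,0,0,0,0,0,0]]]' 30
```

```text
clock: 2.28
tcp_pos: [0.5638, -0.3062, 0.016]
ee_rot: [3.111, 0.43, 0.002]
wrist_force: [-0.4, 1.0, 0.1]
width: 0.0927
gripper_force: 0.0
clock: 3.28
tcp_pos: [0.5632, -0.3058, 0.0149]
ee_rot: [-3.112, -0.43, 0.0]
wrist_force: [-0.4, 0.3, 0.4]
width: 0.021
gripper_force: 0.0
```

```bash
python3 - <<'E'
from h import *
s=state();print(s['width'],s['gripper_force'])
a,_=shot('wrist');b,_=shot('side')
o=np.hstack([cv2.resize(a[100:400,120:520],(400,300)),cv2.resize(b[150:270,230:390],(400,300))])
cv2.imwrite('pics/w2.png',o)
E
```

```text
0.021002669533609238 0.0
```

View pics/w2.png

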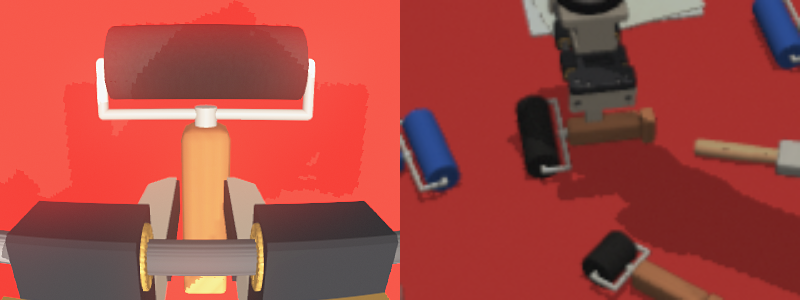

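The handle sits centred between the fingers, at (206,200) in the left half, but no grip force shows. I'll command a tighter closing.

```bash
python3 -m crank '[[[0,0,0,0,0,0,0],[0,0,0,0,0,0,0],[0,0,0,0,0,0,0],[0,0,0,0,0,0,0]]]' 30
```

```text
clock: 3.88
tcp_pos: [0.5632, -0.3058, 0.0149]
ee_rot: [3.112, 0.43, -0.0]
wrist_force: [0.2, 0.3, 0.3]
width: 0.0009
gripper_force: 0.0
```

```bash
python3 - <<'E'
from h import *
s=state();print(s['width'],s['gripper_force'],s['tcp_pos'])
a,_=shot('wrist');b,_=shot('side');c,_=shot('scene')
o=np.vstack([np.hstack([cv2.resize(a[100:400,120:520],(400,300)),cv2.resize(b[150:270,230:390],(400,300))]),np.hstack([cv2.resize(c[180:270,200:320],(400,300)),cv2.resize(c[120:300,180:420],(400,300))])])
cv2.imwrite('pics/w3.png',o)
E
```

```text
0.0008946298818064604 0.0 [ 0.56319582 -0.30583821  0.01490048]
```

View pics/w3.png

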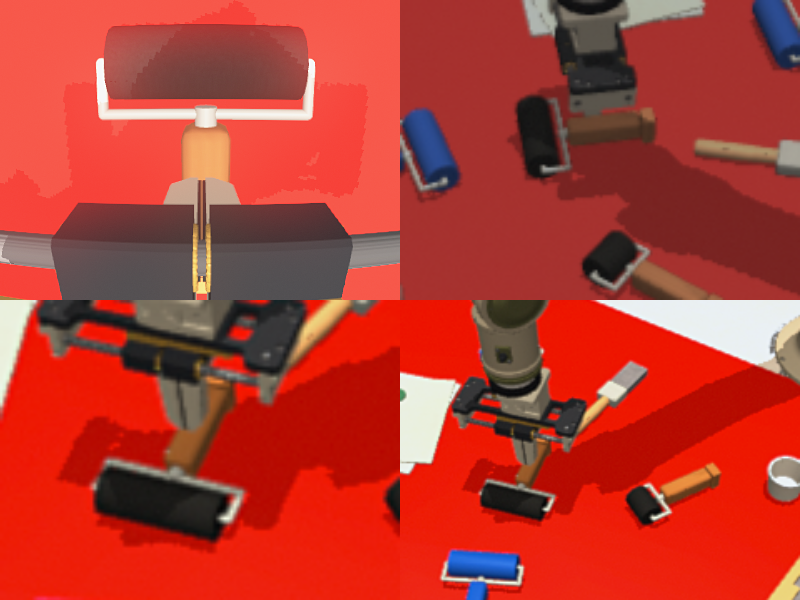

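The fingers closed above the handle, so they end higher than the pose says. I'll measure the real fingertip height from depth.

```bash
python3 - <<'E'
from h import *
# finger in scene: crop bl (200,430)->scene
for n,us,vs in [('scene',range(250,266,2),range(200,224,2)),('side',range(300,326,4),range(184,208,2))]:
    print(n)
    for v in vs: print(v,[tuple((px(n,u,v)*1000).astype(int)) for u in us])
E
```

```text
scene
200 [(np.int64(593), np.int64(-289), np.int64(151)), (np.int64(593), np.int64(-282), np.int64(155)), (np.int64(589), np.int64(-280), np.int64(153)), (np.int64(590), np.int64(-272), np.int64(158)), (np.int64(590), np.int64(-266), np.int64(162)), (np.int64(581), np.int64(-268), np.int64(152)), (np.int64(577), np.int64(-265), np.int64(150)), (np.int64(575), np.int64(-260), np.int64(151))]
202 [(np.int64(595), np.int64(-288), np.int64(147)), (np.int64(593), np.int64(-283), np.int64(148)), (np.int64(591), np.int64(-279), np.int64(149)), (np.int64(589), np.int64(-274), np.int64(149)), (np.int64(588), np.int64(-269), np.int64(151)), (np.int64(582), np.int64(-267), np.int64(147)), (np.int64(583), np.int64(-260), np.int64(152)), (np.int64(579), np.int64(-257), np.int64(150))]
204 [(np.int64(571), np.int64(-313), np.int64(103)), (np.int64(571), np.int64(-306), np.int64(107)), (np.int64(591), np.int64(-280), np.int64(141)), (np.int64(589), np.int64(-275), np.int64(142)), (np.int64(586), np.int64(-271), np.int64(141)), (np.int64(560), np.int64(-288), np.int64(108)), (np.int64(506), np.int6
[... 6839 characters left out ...]
11), np.int64(-308), np.int64(19))]
204 [(np.int64(578), np.int64(-288), np.int64(23)), (np.int64(567), np.int64(-288), np.int64(24)), (np.int64(556), np.int64(-294), np.int64(20)), (np.int64(545), np.int64(-298), np.int64(17)), (np.int64(533), np.int64(-295), np.int64(21)), (np.int64(522), np.int64(-303), np.int64(14)), (np.int64(511), np.int64(-301), np.int64(18))]
206 [(np.int64(579), np.int64(-289), np.int64(14)), (np.int64(567), np.int64(-288), np.int64(16)), (np.int64(556), np.int64(-296), np.int64(9)), (np.int64(545), np.int64(-298), np.int64(9)), (np.int64(535), np.int64(-313), np.int64(-3)), (np.int64(523), np.int64(-312), np.int64(-1)), (np.int64(511), np.int64(-310), np.int64(1))]
```

Depth puts the closed fingertips near z = 0.048, while the TCP reads 0.015. I'll open and measure the tips again to see whether this depends on the opening.

```bash
python3 -m crank '[[[7,0,0,0,0,0,0],[7,0,0,0,0,0,0],[7,0,0,0,0,0,0],[7,0,0,0,0,0,0],[7,0,0,0,0,0,0]]]' 30
python3 - <<'E'
from h import *
c,_=shot('scene');b,_=shot('side');shot('wrist')
o=np.hstack([cv2.resize(c[180:240,220:300],(400,300)),cv2.resize(b[160:220,280:360],(400,300))])
cv2.imwrite('pics/w4.png',o)
t=state()['tcp_pos']
for n in('scene','side','wrist'):
    k=np.load(n+'.npz')
    P=np.array([px(n,u,v) for v in range(0,480) for u in range(0,640) if k['d'][v,u]>0 and (n=='wrist' or (220<u<340 and 150<v<240))])
    r=R.from_rotvec(state()['ee_rot']).as_matrix(); q=(P-t)@r
    m=(abs(q[:,0])<.02)&(abs(q[:,1])>.025)&(abs(q[:,1])<.075)&(P[:,2]>.006)&(P[:,2]<.12)
    for sg in(-1,1):
        z=P[m&(q[:,1]*sg>0),2]; print(n,sg,len(z),np.sort(z)[:12].round(3))
k=np.load('wrist.npz'); d=k['d']; print('wrist table/handle z',[px('wrist',u,v).round(3) for u,v in [(480,130),(150,300),(324,240),(320,170)]], np.linalg.inv(k['E'])[:3,3])
E
```

```text
clock: 4.65
tcp_pos: [0.5632, -0.3058, 0.0149]
ee_rot: [3.112, 0.43, 0.0]
wrist_force: [0.2, -1.1, 0.6]
width: 0.0459
gripper_force: 0.0
scene -1 97 [0.006 0.007 0.049 0.054 0.056 0.057 0.057 0.059 0.06  0.06  0.062 0.063]
scene 1 79 [0.052 0.054 0.055 0.055 0.057 0.059 0.061 0.062 0.062 0.063 0.065 0.067]
side -1 60 [0.007 0.007 0.007 0.01  0.053 0.058 0.059 0.06  0.06  0.062 0.062 0.063]
side 1 0 []
wrist -1 2959 [0.049 0.049 0.05  0.05  0.05  0.05  0.05  0.05  0.05  0.05  0.051 0.051]
wrist 1 2955 [0.049 0.05  0.05  0.05  0.05  0.05  0.051 0.051 0.051 0.051 0.051 0.051]
wrist table/handle z [array([ 0.671, -0.375,  0.001]), array([ 0.588, -0.256,  0.141]), array([ 0.587, -0.3  ,  0.035]), array([ 0.62 , -0.288,  0.04 ])] [ 0.63182116 -0.28560682  0.21665059]
```

View pics/w4.png

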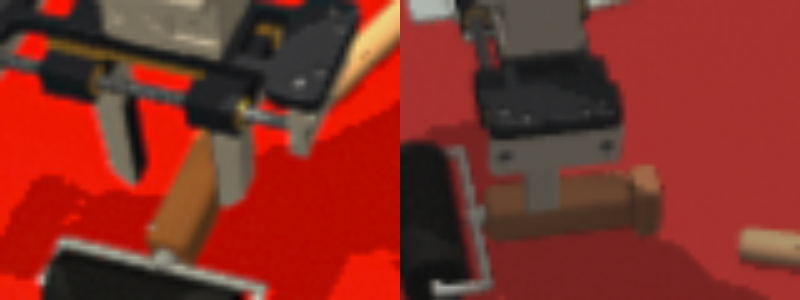

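Both cameras put the tips at z of about 0.049, so the true fingertips end 34 mm above the reported TCP. The body height at 0.128 agrees with that. They also sit about 3 mm to the left of the handle's centre line. I'll go 33.5 mm deeper with that correction.

```bash
python3 -m crank '[[[7,0.4,0.25,0,0,0,0],[7,0.4,0.25,0,0,0,0],[7,0.4,0.25,0.8,0,0,0],[7,0.4,0.25,1.6,0,0,0],[7,0.4,0.25,2.4,0,0,0],[7,0.4,0.25,3.0,0,0,0],[7,0.4,0.25,3.35,0,0,0],[7,0.4,0.25,3.35,0,0,0]]]' 30
python3 -m crank '[[[1,0,0,0,0,0,0],[1,0,0,0,0,0,0],[1,0,0,0,0,0,0],[1,0,0,0,0,0,0],[1,0,0,0,0,0,0],[1,0,0,0,0,0,0],[1,0,0,0,0,0,0],[1,0,0,0,0,0,0],[1,0,0,0,0,0,0],[1,0,0,0,0,0,0]]]' 30
```

```text
clock: 5.8
tcp_pos: [0.5676, -0.3071, -0.0189]
ee_rot: [-3.112, -0.43, 0.001]
wrist_force: [-0.4, -0.3, 0.3]
width: 0.07
gripper_force: 0.0
clock: 7.05
tcp_pos: [0.5678, -0.3071, -0.0186]
ee_rot: [-3.112, -0.43, -0.0]
wrist_force: [-0.6, 1.0, 2.1]
width: 0.0257
gripper_force: 30.0
```

```bash
python3 -m crank '[[[1,0,0,-2,0,0,0],[1,0,0,-5,0,0,0],[1,0,0,-9,0,0,0],[1,0,0,-12,0,0,0],[1,0,0,-12,0,0,0],[1,0,0,-12,0,0,0]]]' 30
python3 - <<'E'
from h import *
s=state();t=s['tcp_pos'];r=R.from_rotvec(s['ee_rot']).as_matrix();print(t,r.round(3).tolist(),s['width'])
a,_=shot('wrist');cv2.imwrite('pics/w5.png',a)
hsv=cv2.cvtColor(a,cv2.COLOR_BGR2HSV);d=np.load('wrist.npz')['d']
Q=[];
for v in range(60,240):
    for u in range(200,450):
        if d[v,u]>0 and hsv[v,u,2]<90:
            p=(px('wrist',u,v)-t)@r
            if -.09<p[2]<-.02: Q.append(p)   # tool frame
Q=np.array(Q);print(len(Q),Q.mean(0),cv2.minAreaRect((Q[:,:2]*1000).astype(np.float32)),np.percentile(Q[:,2],[2,50,98]))
E
```

```text
clock: 7.8
tcp_pos: [0.5671, -0.3068, 0.1009]
ee_rot: [-3.111, -0.43, 0.001]
wrist_force: [0.5, 0.7, -4.1]
width: 0.0254
gripper_force: 30.0
[ 0.5670824  -0.30675321  0.10090572] [[0.962, 0.271, -0.001], [0.271, -0.962, 0.0], [-0.001, -0.001, -1.0]] 0.025417998571108602
21218 [ 0.06057689 -0.00043851 -0.05533121] ((57.07122039794922, 1.2432708740234375), (43.497032165527344, 103.66065979003906), 0.08182810246944427) [-0.05950989 -0.056683   -0.04597456]
```

View pics/w5.png

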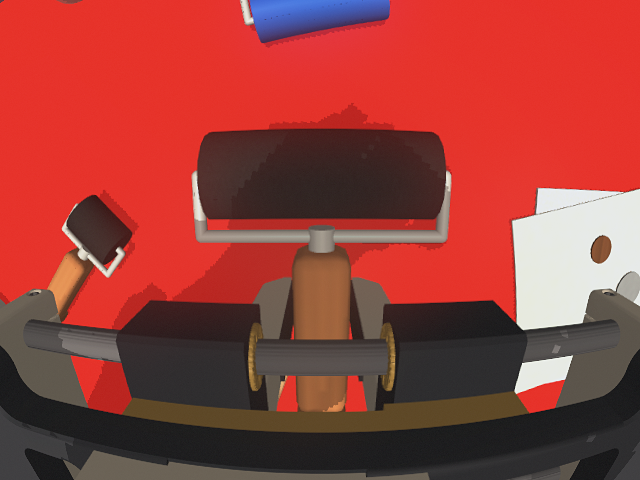

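Roller held straight, head centred at (322,172), no tilt. Now the carry to the tray.

```bash
python3 -m crank '[[[1,1,-3.5,0,0,0,0.03],[1,2.5,-9,0,0,0,0.07],[1,4.1,-15,0,0,0,0.11],[1,5.8,-21,0,0,0,0.15],[1,7.5,-27,0,0,0,0.19],[1,9.1,-33,0,0,0,0.23],[1,10.8,-39,0,0,0,0.27],[1,12.5,-45,0,0,0,0.31],[1,14,-50.5,0,0,0,0.35],[1,15.2,-54.9,0,0,0,0.366]]]' 30
python3 -m crank '[[[1,0,0,0,0,0,0],[1,0,0,0,0,0,0],[1,0,0,0,0,0,0]]]'
python3 - <<'E'
from h import *
s=state();t=s['tcp_pos'];r=R.from_rotvec(s['ee_rot']).as_matrix();print(t,r.round(3).tolist(),s['width'])
a,_=shot('wrist');shot('scene');b,_=shot('side');cv2.imwrite('pics/w6.png',a)
E
```

```text
clock: 9.1
tcp_pos: [0.5637, 0.2651, 0.0997]
ee_rot: [3.137, -0.141, -0.003]
wrist_force: [-0.1, -0.4, -3.7]
width: 0.0256
gripper_force: 30.0
clock: 9.48
tcp_pos: [0.565, 0.2606, 0.1009]
ee_rot: [3.137, -0.146, -0.001]
wrist_force: [-0.0, -0.7, -3.6]
width: 0.0258
gripper_force: 30.0
[0.56499825 0.26060577 0.10085371] [[0.996, -0.093, -0.001], [-0.093, -0.996, -0.001], [-0.001, 0.001, -1.0]] 0.02583138599931415
```

View pics/w6.png

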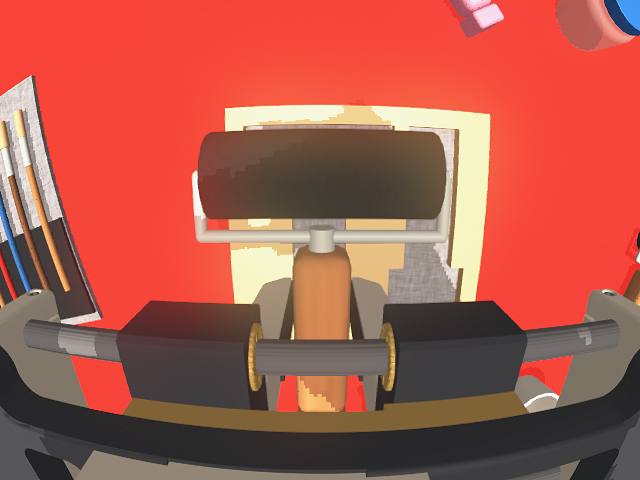

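Held over the tray: the broad part's far edge runs from (245,127) to (393,127), and the head covers the rest. I'll compare head and cutout in this same view.

```bash
python3 - <<'E'
from h import *
s=state();t=s['tcp_pos'];r=R.from_rotvec(s['ee_rot']).as_matrix()
L=px('wrist',245,127,.018);Rt=px('wrist',393,127,.018);mid=(L+Rt)/2
print('far edge',L.round(4),Rt.round(4),'len',np.linalg.norm(L-Rt).round(4),'yaw',np.arctan2(L[1]-Rt[1],L[0]-Rt[0])-np.pi/2)
f=lambda p:((p-t)@r*1000).round(1)
print('tool mm: far mid',f(mid),f(L),f(Rt))
im=np.load('wrist.npz')['im'];d=np.load('wrist.npz')['d']
Q=np.array([f(px('wrist',u,v)) for v in range(125,225) for u in range(205,440) if d[v,u]>0 and im[v,u].max()<120])
Q=Q[(Q[:,2]>-75)&(Q[:,2]<-30)]
# circle fit of head section (x,z) radius 20
from scipy.optimize import least_squares
o=least_squares(lambda c:np.hypot(Q[:,0]-c[0],Q[:,2]-c[1])-20,[59,-40],loss='soft_l1');print('axis x,z',o.x,'res',np.median(abs(o.fun)),'y range',np.percentile(Q[:,1],[.5,99.5]))
for sg in(-1,1):
    q=Q[Q[:,1]*sg>20];print(sg,least_squares(lambda c:np.hypot(q[:,0]-c[0],q[:,2]-c[1])-20,[59,-40],loss='soft_l1').x)
E
```

```text
far edge [0.6569 0.3112 0.018 ] [0.6461 0.1986 0.018 ] len 0.1131 yaw -0.09545771446216422
tool mm: far mid [86.4 -1.7 83.4] [ 86.5 -58.3  83.4] [86.3 54.8 83.4]
axis x,z [ 58.69842659 -38.11377114] res 0.35659826415189855 y range [-43.5  47.1]
-1 [ 58.80803106 -38.0451572 ]
1 [ 58.59914771 -38.18665915]
```

```bash
python3 -m crank '[[[1,0,-0.25,2,0,0,0],[1,0,-0.25,5,0,0,0],[1,0,-0.25,8,0,0,0],[1,0,-0.25,9.5,0,0,0],[1,0,-0.25,10.3,0,0,0],[1,0,-0.25,10.8,0,0,0],[1,0,-0.25,11.1,0,0,0],[1,0,-0.25,11.2,0,0,0],[1,0,-0.25,11.2,0,0,0]]]'
```

```text
clock: 10.75
tcp_pos: [0.5654, 0.2651, -0.0103]
ee_rot: [-3.138, 0.143, -0.001]
wrist_force: [0.7, -0.5, -3.7]
width: 0.0257
gripper_force: 30.0
```

```bash
python3 -m crank '[[[1,0,0,0.1,0,0,0],[1,0,0,0.2,0,0,0],[1,0,0,0.2,0,0,0]]]'
python3 - <<'E'
from h import *
a,_=shot('wrist');b,_=shot('side')
o=np.hstack([a[100:400,120:520],cv2.resize(b[310:415,210:350],(400,300))])
cv2.imwrite('pics/w7.png',o)
E
```

```text
clock: 11.12
tcp_pos: [0.5653, 0.265, -0.0126]
ee_rot: [-3.138, 0.143, -0.0]
wrist_force: [-1.4, 0.5, -1.5]
width: 0.0259
gripper_force: 30.0
```

View pics/w7.png

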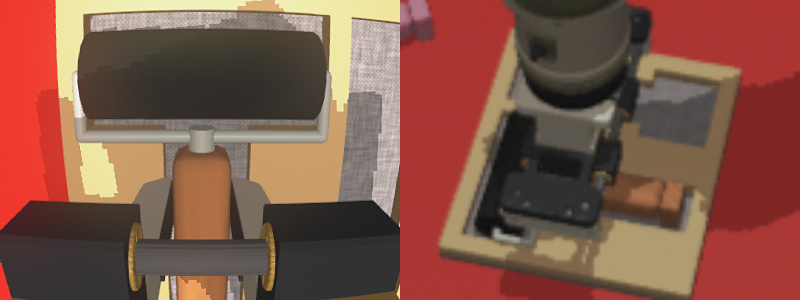

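The head sits in the broad part and the handle in the slot, with grey floor visible on both sides. The wrist now carries less weight. I'll release and rise.

```bash
python3 -m crank '[[[3,0,0,0,0,0,0],[4,0,0,0,0,0,0],[5,0,0,0,0,0,0],[5,0,0,0,0,0,0],[5,0,0,0,0,0,0],[5,0,0,0,0,0,0]]]'
python3 -m crank '[[[5,0,0,-1,0,0,0],[5,0,0,-3,0,0,0],[5,0,0,-6,0,0,0],[5,0,0,-10,0,0,0],[5,0,0,-14,0,0,0],[5,0,0,-14,0,0,0],[5,0,0,-14,0,0,0]]]'
python3 - <<'E'
from h import *
s=state();t=s['tcp_pos'];print(t)
a,_=shot('wrist');cv2.imwrite('pics/w8.png',a[40:440,100:540])
k=np.load('wrist.npz');d,im=k['d'],k['im'];hsv=cv2.cvtColor(im,cv2.COLOR_BGR2HSV)
P=[];H=[]
for v in range(60,420):
    for u in range(180,460):
        if d[v,u]<=0: continue
        p=px('wrist',u,v)
        if im[v,u].max()<110 and .03<p[2]<.06: H.append(p)
        if .036<p[2]<.05 and 4<hsv[v,u,0]<20 and hsv[v,u,1]>90: P.append(p)
H=np.array(H);P=np.array(P)
for n,q in(('head',H),('handle',P)): print(n,len(q),cv2.minAreaRect((q[:,:2]*1000).astype(np.float32)),np.percentile(q[:,2],[50,98]).round(4))
E
```

```text
clock: 11.98
tcp_pos: [0.5653, 0.265, -0.0126]
ee_rot: [3.138, -0.143, -0.0]
wrist_force: [0.5, -0.5, 0.0]
width: 0.0499
gripper_force: 0.0
clock: 12.85
tcp_pos: [0.5651, 0.2651, 0.1281]
ee_rot: [-3.138, 0.143, -0.001]
wrist_force: [0.8, 0.4, 0.0]
width: 0.0498
gripper_force: 0.0
[0.56505549 0.26508575 0.12806578]
head 6070 ((624.2760009765625, 260.33734130859375), (99.55681610107422, 38.390403747558594), 84.70731353759766) [0.0439 0.0471]
handle 6475 ((566.155517578125, 265.98699951171875), (99.31985473632812, 153.2354278564453), 84.7406997680664) [0.0413 0.0465]
```

View pics/w8.png

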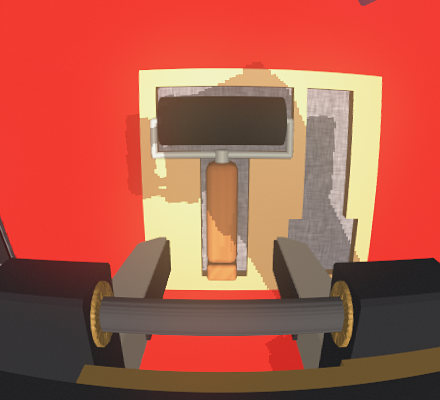

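The roller is seated: head at (222,120) in the broad part, handle centred in the slot. The head top reads 0.047 (0.046 expected when fully down), and the gripper is clear.

```bash
python3 -c "from workcell import *; print(hand_in())"
```

```text
the job is handed in; nothing more can be done
None
```

I handed in the job with the wide roller seated in the wide cutout and released, the gripper clear, and the narrow roller untouched; the hand-in gave no verdict, but my last wrist view and depth check showed it fully down and centred.

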